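# Move a marking carrier from one latching dovetail base to the other

### The arm

A 6-joint arm with a two-finger parallel gripper is mounted at the origin on a cart in front of the work surface, level with it; the furniture and walls round the work are solid. World frame = base frame: x ahead of the robot, y to its left, z up, the work surface at z = 0. Lengths are in m, angles in rad, forces in N, time in s.
With the tool pointing down it reaches from about 0.25 to 0.775 m from the base axis. Payload 4 kg.
Tool frame: the origin (TCP) lies at the very end of the fingers, on their centre line; the grasp point (between the pads) lies manip.grip_depth behind it (manip.grip_depth is the distance from the TCP to the grasp point, in m); z points along the fingers, y is the line along which they close (so a half turn about z gives the same grasp; the last joint's range is limited). The gripper opens to 85 mm and grips with 20 to 120 N. Pads are 22 mm wide; open, the fingers measure 114 mm over their backs; the gripper's body (76 mm by 85 mm) begins 54 mm behind the grasp point. The pads swing forward as they close: fully open they stand 13 mm farther back than shut.
Start: joints at [-1.441, 0.087, 1.371, -0, 1.684, -0.103], TCP at [0.127, -0.535, 0.231] pointing down, gripper open.
Joint ranges: [-3.1, 3.1], [-0.76, 2.03], [0.27, 2.55], [-1.08, 4.22], [0.17, 2.65], [-2.57, 2.57]. Speed limits (rad/s): [2.79, 2.79, 3.14, 3.14, 3.14, 3.14].

### API

Orientations are given as a unit quaternion [w, x, y, z].
In Python, from station import read_state, vision, close_job, manip gives the robot as it stands.
- The arm moves only by the shell command python3 -m handwheel 'ROWS'. ROWS is JSON, a list of rows, each a list of 7 numbers: the closure, from 0 (fully open) to 1 (shut), then the shift along the tool's x, y, z in mm, then the turn, a rotation vector about the tool's x, y, z in degrees. In form: [[claw, dx, dy, dz, rx, ry, rz], ...]. A call has 1 to 5 rows; each row is the pose to reach, as a shift and turn from the pose commanded when the call began, along the tool's axes at that moment; what a row does not reach only later rows make up. A row lasts 1/10 s, in which the tool goes at most 50 mm and 8.59 degrees, less where a joint would pass 70% of its speed; a pose out of reach is approached as far as the arm can. A call with a gripper value outside its range is refused whole. The fingers move at their own pace and stop on an object; the grip force is fixed at half the most. Time passes only in rows, so rows that repeat a pose let the fingers close. It gives the time, the measured TCP pose, the force, the opening and the grip force at its end, in the units of the state.
- read_state(): the state, without advancing time (a new reading comes with each control period).
- vision.capture(name): name is "scene" or "side" or "wrist"; returns (picture, depth): 480x640x3 uint8, red, green, blue; 480x640 float32, m along the optical axis (not along the pixel's ray), 0 where there is no reading.
- vision.calibration(name): a dict with "K" (3x3 intrinsics, pixels), "extrinsics" (4x4, takes a point from world to camera coordinates); the wrist camera has in their place "tool_from_camera" (4x4, takes a point from camera to tool coordinates, whose origin is the TCP and whose axes are the flange's). Camera axes: x right, y down, z forward; pixel columns grow to the right and rows downward; lengths in m; the calibration is good to about 2 mm. A picture is of the moment at which its call begins: read the wrist's pose just before it. calibration takes no time and is no camera call.
- close_job(): hands the job in; it is judged then, once.
The state is a dict: "time_s": time; "joints": joint angles; "joint_velocities": joint speeds; "joint_torque": joint torques, N m; "eef_pos": TCP position; "eef_rot": TCP orientation; "force": force on the tool from outside, world axes, zero at the start; "moment": the same for the moment, N m; "opening": finger opening in m; "grip_force": force on a finger pad.
Only numpy, scipy, OpenCV 4.12 (cv2) and the standard library are available. Lean on these libraries where they do the work, as an engineer would, in place of code of your own. Each camera call takes 0.05 s, during which the arm holds its last target. There are 200 camera calls.

### The job

Move the workpiece carrier from the dovetail base it is locked in to the empty base of the same kind: press the first base's sprung catch so that the carrier springs free, draw the carrier straight out, and slide it into the other base until that base's catch clicks up behind it and holds it. Feel your way, so that neither the catches nor the slides are forced, then let go of the carrier and back off, and leave the other things on the bench as they are.

Things in the scene. Friction and masses are not known exactly. Their poses are not given: they have to be found in the camera images.
- dock_a: Dovetail slide base with the carrier locked in it at the start; fixed to the bench, grey aluminium 158 x 80 mm with dark rails. Origin on the bench under the middle of the seat; +x is the push-in direction, y left of it, z up. Slide floor 14 mm above the bench: apron x = -91 to -57 mm, gap with catch to -24, rails behind it (from x = -27; tops 25 mm above the bench, outer faces y = +-40 mm).
- dock_b: The empty base, same shape and frame as dock_a. Catch and end stop sit on an adjusting strip, so a locked carrier's middle lies anywhere from x = -1 to +9 mm (not measured; in dock_a -1). The catch clicks there; the hard stop comes only 2.5 mm farther. An ejector pin at the back pushes the carrier towards -x with 3 to 5 N over the last 14 mm; pushed in without a click, it comes back 12 to 20 mm.
- dock_a_mouth (a point): Mouth of dock_a, on its slide floor (14 mm above the bench), 41 mm before its origin (x = -41 mm in its frame), where the guides begin. A carrier is clear of the guides and rails when its middle is 78 mm or more before the base's origin; only then can it be lifted.
- dock_b_mouth (a point): The same point of dock_b. Guides flare from here to the rails (from x = -27 mm) and gather a foot up to 4 mm off; fit in the rails 1.4 mm each side, 1.4 mm vertically. To put the carrier in, set its front end on the apron (middle at x = -95 to -105 mm), then push along +x; the tooth takes 2 to 5 N, the last 14 mm against the ejector 4 to 12 N.
- catch_a (a joint): Sprung catch of dock_a, slides straight down: 0 = up, grows as pressed, hard stop at 0.007 m. Spring 2 N at 0 to 3.8 N at the stop, plus up to 4 N of friction while it holds the carrier. Its tooth stands 4 mm above the slide floor and lets the carrier go at about 0.0045; it stays down while a carrier lies over it.
- catch_b (a joint): Catch of dock_b, the same. The tooth is ramped towards the mouth: an entering carrier presses it down by itself, and it springs up behind the carrier's rear end when the carrier is home (the click).
- catch_a_pad (a point): Middle of the top of the thumb pad of dock_a's catch: dark ribbed pad 32 x 32 mm beside the mouth on the base's left (x = -46, y = +62 mm in the base's frame), 24 mm above the bench when up; press straight down from above. It moves with the catch.
- carrier_grip (a point): Middle of the carrier's grip block. Carrier, 0.17 to 0.35 kg: steel dovetail foot 70 x 50 x 9 mm, deck 70 x 62 mm (top 18 mm above the foot's underside) and on its middle a dark upright block 16 mm thick along x, 36 wide along y, 44 high. This point is 40 mm above the underside (54 mm above the bench in a base), half-way along; x along the carrier, +x end goes in first.
- loupe: Bystander: small black loupe, 37 mm across, 33 mm high; origin under its middle.
- usb_stick: Bystander: blue stick 18 x 54 x 8 mm lying flat; origin under its middle.
- bush_4: Bystander: grey bush 38 mm across, 28 mm high; origin under its middle.
- masking_tape: Bystander: roll of masking tape, 87 mm across, 24 mm high; origin under its middle.

How it is judged:
By the outcome, as a careful person would: the job done as asked, in the order asked, and still so for the second after the job is handed in, with the robot touching nothing.
It also fails if it takes over 72 s, if anything falls off the work surface, if the arm or the gripper's body presses on something with over 40 N, if the wrist force passes 120 N, or if a joint passes its speed limit or range.

## Working session

There is one attempt and no reset: what is moved stays moved. The work goes in short steps, Python scripts to look and compute and a shell command to move; the robot and the scene stay as the last step left them, time stands still between calls to the robot, and variables do not carry over. Pictures are saved under pics/ and viewed, at most 10 in all, crops included, and the job is handed in when it is done.

```bash
mkdir -p pics; ls
python3 - <<'E'
from station import read_state, vision, manip
import cv2,numpy as np
print(read_state()); print(manip.grip_depth)
ims=[]
for n in("scene","side"):
    p,d=vision.capture(n); c=vision.calibration(n)
    np.savez(f"pics/{n}0.npz",p=p,d=d); print(n,c)
    cv2.imwrite(f"pics/{n}0.png",p[...,::-1])
E
```

```text
pics
{'time_s': 0.0, 'joints': array([-1.44107729e+00,  8.80015364e-02,  1.37229081e+00,  3.06711243e-05,
        1.68359748e+00, -1.03097000e-01]), 'joint_velocities': array([ 0.00132542, -0.00037164, -0.00031844,  0.00070312,  0.00038964,
        0.00101662]), 'joint_torque': array([ 1.07281649e-03, -3.51865625e+01, -3.13272285e+01,  7.18756451e-05,
        1.08043614e-02,  3.69094408e-07]), 'eef_pos': array([ 0.12683643, -0.5346573 ,  0.23009515]), 'eef_rot': array([-1.14868662e-03,  9.93231380e-01,  1.16146913e-01, -4.96697993e-08]), 'force': array([-0.40656303, -0.83598517, -0.34128429]), 'moment': array([ 0.00425252, -0.00834072,  0.0114338 ]), 'grip_force': 0.0, 'opening': 0.0855188136598189}
0.0187
scene {'K': array([[574.43896675,   0.        , 322.38257397],
       [  0.        , 574.43896675, 237.59421824],
       [  0.        ,   0.        ,   1.        ]]), 'extrinsics': array([[-0.47104976, -0.88207421,  0.00756408,  0.42053086],
       [-0.68906252,  0.36259592, -0.62746875,  0.33723851],
       [ 0.5507313 , -0.30078113, -0.778605  ,  0.71483932],
       [ 0.        ,  0.        ,  0.        ,  1.        ]])}
side {'K': array([[611.71730067,   0.        , 312.9622187 ],
       [  0.        , 611.71730067, 242.66358418],
       [  0.        ,   0.        ,   1.        ]]), 'extrinsics': array([[-0.9889625 , -0.14797827, -0.00745618,  0.57111613],
       [-0.06467256,  0.47639875, -0.87684759,  0.02138678],
       [ 0.13330651, -0.86668717, -0.48071064,  1.00498535],
       [ 0.        ,  0.        ,  0.        ,  1.        ]])}
```

View pics/scene0.png

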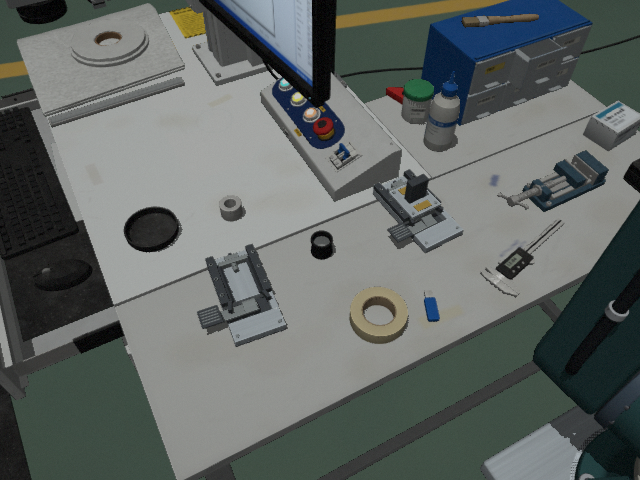

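View pics/side0.png

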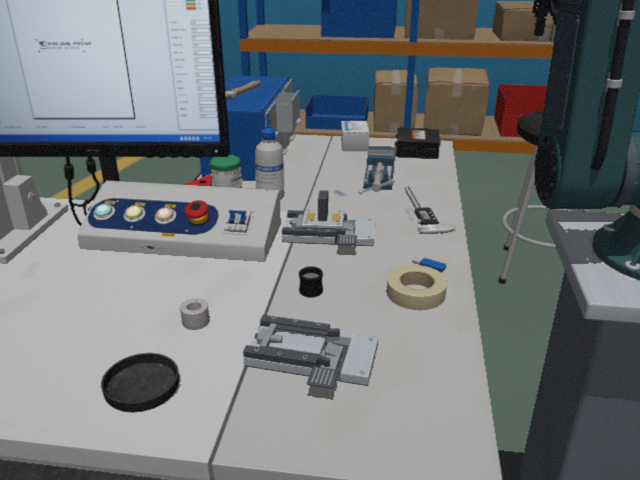

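The first picture (scene) shows dock_a with the carrier around (420,212), pad at (403,235), apron at (438,235). Empty dock_b is around (245,290), pad (210,318), apron (258,326). The second (side) shows dock_a around (325,228) and dock_b around (312,350). Both mouths point towards the robot.

```bash
cat > h.py <<'E'
import numpy as np,cv2
from station import vision,read_state
from scipy.spatial.transform import Rotation as R
def cam(n):
    c=vision.calibration(n); return c["K"],np.linalg.inv(c["extrinsics"])
def wristcam(s):
    c=vision.calibration("wrist"); T=np.eye(4); q=s["eef_rot"]
    T[:3,:3]=R.from_quat(np.r_[q[1:],q[0]]).as_matrix(); T[:3,3]=s["eef_pos"]
    return c["K"],T@c["tool_from_camera"]
def ray(KT,uv,z):
    K,T=KT; d=T[:3,:3]@np.linalg.solve(K,[uv[0],uv[1],1]); o=T[:3,3]
    return o+d*(z-o[2])/d[2]
def cloud(KT,d):
    K,T=KT; v,u=np.mgrid[:480,:640]; p=np.stack([u,v,np.ones_like(u)],-1)@np.linalg.inv(K).T*d[...,None]
    return p@T[:3,:3].T+T[:3,3]
E
python3 - <<'E'
from h import *
for n,pts in(("scene",{"Aapr":(438,235),"Apad":(403,235),"Bapr":(258,326),"Bpad":(210,318),"Agrip":(416,185),"loupe":(321,244),"tape":(379,314),"usb":(431,306)}),("side",{"Aapr":(358,230),"Apad":(347,241),"Bapr":(360,357),"Bpad":(323,375),"Agrip":(323,200)})):
    KT=cam(n); f=np.load(f"pics/{n}0.npz"); C=cloud(KT,f["d"])
    for k,(u,v) in pts.items(): print(n,k,C[v,u].round(4), ray(KT,(u,v),{"p":.024}.get(k[-1],.014)).round(4))
def crop(n,c,w=110,h=82):
    p=np.load(f"pics/{n}0.npz")["p"][...,::-1]
    return cv2.resize(p[c[1]-h//2:c[1]+h//2,c[0]-w//2:c[0]+w//2],(400,300),interpolation=cv2.INTER_CUBIC)
cv2.imwrite("pics/crops.png",np.vstack([np.hstack([crop("scene",(420,212)),crop("scene",(245,295),128,96)]),np.hstack([crop("side",(325,225)),crop("side",(312,350),144,108)])]))
E
```

```text
scene Aapr [ 0.4816 -0.0014  0.0147] [ 0.482  -0.0019  0.014 ]
scene Apad [0.5038 0.0556 0.0232] [0.5096 0.0505 0.014 ]
scene Bapr [0.4633 0.3384 0.014 ] [0.4633 0.3384 0.014 ]
scene Bpad [0.5029 0.3976 0.0247] [0.5096 0.3966 0.014 ]
scene Agrip [0.5502 0.007  0.0768] [ 0.5896 -0.0281  0.024 ]
scene loupe [0.5501 0.1858 0.024 ] [0.557 0.182 0.014]
scene tape [ 0.404   0.1616 -0.0014] [0.3966 0.1677 0.014 ]
scene usb [0.3748 0.0858 0.0064] [0.3714 0.0895 0.014 ]
side Aapr [0.4977 0.0054 0.0156] [0.4979 0.0023 0.014 ]
side Apad [0.511  0.066  0.0257] [0.5129 0.0446 0.014 ]
side Bapr [0.4666 0.3443 0.0147] [0.4667 0.3435 0.014 ]
side Bpad [0.5061 0.3966 0.0258] [0.5079 0.3831 0.014 ]
side Agrip [0.5578 0.0137 0.0728] [ 0.5719 -0.0913  0.024 ]
```

View pics/crops.png

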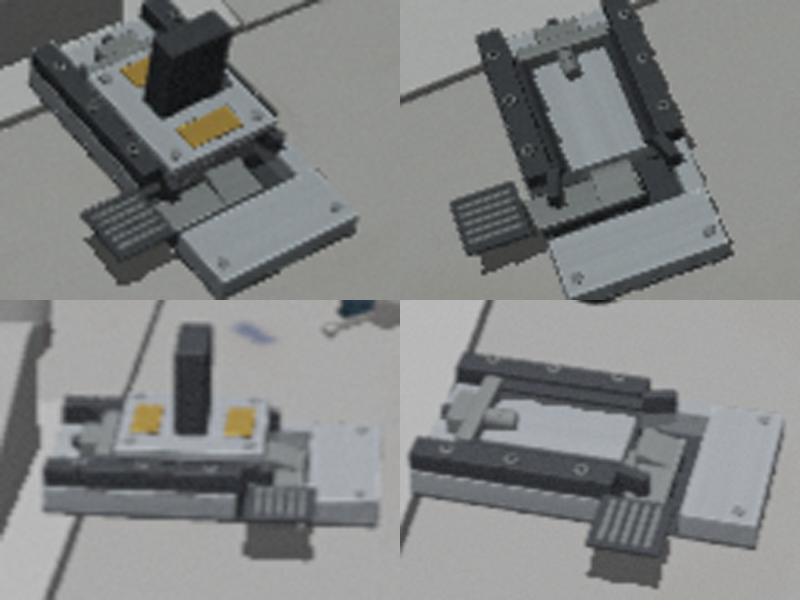

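The crops show both bases clearly: A with the carrier seated, catch and pad on the side nearest dock_b, and B empty. Next I'll get a closer wrist view above A.

```bash
cat >> h.py <<'E'
def shift(p,yaw,s=None):
    "tool shift (mm) and rotvec (deg) to TCP p, tool down, tool y along world yaw (deg)"
    s=s or read_state(); q=s["eef_rot"]; r=R.from_quat(np.r_[q[1:],q[0]])
    a=np.radians(yaw); ty=np.array([np.cos(a),np.sin(a),0]); tz=np.array([0,0,-1.]); tx=np.cross(ty,tz)
    g=R.from_matrix(np.stack([tx,ty,tz],1))
    return (r.inv().apply(np.array(p)-s["eef_pos"])*1e3).round(1),np.degrees((r.inv()*g).as_rotvec()).round(2)
E
python3 - <<'E'
from h import *
print(vision.calibration("wrist"))
print(shift([.44,.03,.27],0))
E
```

```text
{'K': array([[363.20478057,   0.        , 314.5342066 ],
       [  0.        , 363.20478057, 239.15322077],
       [  0.        ,   0.        ,   1.        ]]), 'tool_from_camera': array([[-8.09066718e-04, -9.52828301e-01, -3.03508771e-01,
         7.80578676e-02],
       [ 9.99999575e-01, -9.04953792e-04,  1.75280634e-04,
         3.30950407e-04],
       [-4.41673762e-04, -3.03508500e-01,  9.52828628e-01,
        -1.42789171e-01],
       [ 0.00000000e+00,  0.00000000e+00,  0.00000000e+00,
         1.00000000e+00]])}
(array([ 435. , -477.3,  -38.7]), array([ -0.09,  -0.09, -76.66]))
```

```bash
python3 - <<'E'
from h import *
print(shift([.50,.05,.20],2))
E
python3 -m handwheel '[[0,0,0,0,0,0,0]]' | head -c 600
```

```text
(array([ 498. , -482.8,   31.3]), array([ -0.09,  -0.09, -78.66]))
time_s: 0.2
eef_pos: [0.1269, -0.5349, 0.2306]
eef_rot: [-0.001, 0.993, 0.116, 0.0]
force: [-0.0, 1.3, -0.1]
opening: 0.0855
grip_force: 0.0
```

```bash
W='python3 -m handwheel'
python3 -m handwheel '[[0.5,166,-161,10,0,0,0],[0.5,166,-161,10,0,0,0],[1,166,-161,10,0,0,0],[1,166,-161,10,0,0,0],[1,166,-161,10,0,0,0]]' >/dev/null
python3 -m handwheel '[[1,166,-161,10,0,0,0],[1,166,-161,10,0,0,0],[1,166,-161,10,0,0,0],[1,166,-161,10,0,0,0],[1,166,-161,10,0,0,0]]' >/dev/null
python3 -m handwheel '[[1,166,-161,11,0,0,0],[1,166,-161,11,0,0,0],[1,166,-161,11,0,0,0],[1,166,-161,11,0,0,0],[1,166,-161,11,0,0,0]]' >/dev/null
python3 -m handwheel '[[1,0,0,0,0,0,-40],[1,0,0,0,0,0,-40],[1,0,0,0,0,0,-40],[1,0,0,0,0,0,-40],[1,0,0,0,0,0,-40]]' >/dev/null
python3 -m handwheel '[[1,0,0,0,0,0,-38.7],[1,0,0,0,0,0,-38.7],[1,0,0,0,0,0,-38.7],[1,0,0,0,0,0,-38.7],[1,0,0,0,0,0,-38.7]]'
python3 - <<'E'
from h import *
s=read_state(); p,d=vision.capture("wrist"); np.savez("pics/w1.npz",p=p,d=d,**{k:s[k] for k in("eef_pos","eef_rot")}); cv2.imwrite("pics/w1.png",p[...,::-1])
E
```

```text
time_s: 2.7
eef_pos: [0.4998, 0.0497, 0.2]
eef_rot: [-0.0, 0.693, 0.721, -0.0]
force: [-0.0, -0.6, 0.3]
opening: 0.0003
grip_force: 0.0
```

View pics/w1.png

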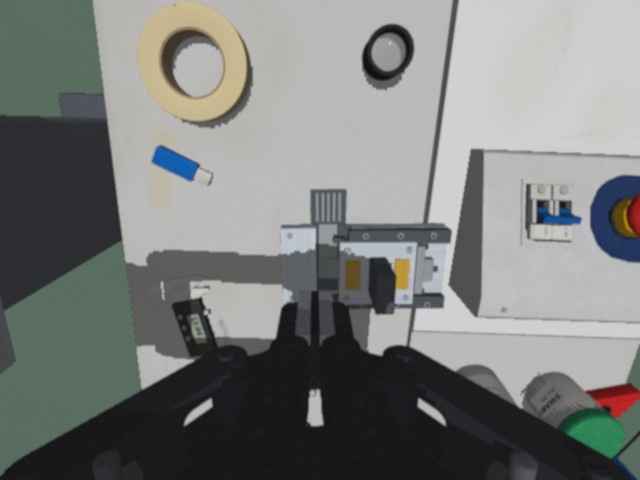

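The wrist view shows dock_a spanning columns 281–447, pad at (328,206), left rail at row 234, grip block at (382,285), apron at (298,265).

```bash
cat >> h.py <<'E'
def load(n):
    f=np.load(f"pics/{n}.npz"); return f["p"],f["d"],wristcam(dict(f))
def rect(KT,d,z0,z1,u0,u1,v0,v1,zp,amin=150):
    "min-area rectangles of blobs in a height band, in world mm at height zp"
    C=cloud(KT,d); m=((C[...,2]>z0)&(C[...,2]<z1)&(d>0)).astype(np.uint8)
    k=np.zeros_like(m); k[v0:v1,u0:u1]=1; m=cv2.morphologyEx(m*k,cv2.MORPH_OPEN,np.ones((3,3)))
    for c in cv2.findContours(m,cv2.RETR_EXTERNAL,cv2.CHAIN_APPROX_NONE)[0]:
        if cv2.contourArea(c)<amin: continue
        w=np.array([ray(KT,q,zp)[:2] for q in c[:,0]],np.float32)*1000
        (x,y),(a,b),t=cv2.minAreaRect(w); print(z0,c[:,0].mean(0).round(),"c",round(x,1),round(y,1),"size",round(a,1),round(b,1),"ang",round(t,2))
E
python3 - <<'E'
from h import *
p,d,KT=load("w1")
C=cloud(KT,d)
for u,v in((328,205),(366,236),(401,234),(433,236),(298,245),(298,275),(353,275),(402,275),(382,262),(560,100)): print((u,v),(C[v,u]*1e3).round(1))
rect(KT,d,.0195,.0285,270,470,180,300,.0245)
rect(KT,d,.010,.0175,270,335,180,300,.014)
rect(KT,d,.060,.085,360,400,250,315,.076)
for q in((366,236),(401,236),(433,236)): print(ray(KT,q,.025)*1e3)
E
```

```text
(328, 205) [511.8  58.2  25.1]
(366, 236) [547.9  30.9  25.9]
(401, 234) [579.5  34.2  26.3]
(433, 236) [608.8  33.5  26.2]
(298, 245) [485.6  16.1  14.8]
(298, 275) [486.4 -15.3  13.9]
(353, 275) [537.9  -5.4  32.1]
(402, 275) [583.1  -3.4  32.6]
(382, 262) [560.4  14.2  46.9]
(560, 100) [7.123e+02 1.550e+02 5.000e-01]
0.0195 [405. 253.] c 572.9 2.8 size 107.9 70.7 ang 2.26
0.0195 [328. 207.] c 511.5 56.1 size 31.2 32.0 ang 3.7
0.01 [298. 262.] c 486.7 -3.8 size 33.9 75.0 ang 2.7
0.01 [326. 251.] c 512.7 9.7 size 15.3 54.2 ang 3.17
0.06 [384. 292.] c 558.0 -0.1 size 18.3 41.1 ang 3.08
[547.99001086  30.67036772  25.        ]
[579.99917661  31.93416194  25.        ]
[609.25787302  33.08936141  25.        ]
```

Run:
```python
from h import *
print(shift([.5115,.0563,.032],2.7))
```

```text
(array([  6.2,  12. , 168. ]), array([-0.03,  0.  , -0.37]))
```

```bash
python3 -m handwheel '[[1,6.2,12,45,0,0,-0.4],[1,6.2,12,90,0,0,-0.4],[1,6.2,12,130,0,0,-0.4],[1,6.2,12,160,0,0,-0.4],[1,6.2,12,168,0,0,-0.4]]'
python3 -m handwheel '[[1,0,0,2,0,0,0],[1,0,0,4,0,0,0],[1,0,0,5,0,0,0]]' | egrep 'pos|force'
python3 -m handwheel '[[1,0,0,1,0,0,0],[1,0,0,2,0,0,0]]'| egrep 'pos|force'
python3 -m handwheel '[[1,0,0,1,0,0,0],[1,0,0,1,0,0,0]]'| egrep 'pos|force'
```

```text
time_s: 3.25
eef_pos: [0.5083, 0.0563, 0.0278]
eef_rot: [-0.003, 0.692, 0.722, -0.003]
force: [0.0, -0.4, -0.8]
opening: -0.0001
grip_force: 0.0
eef_pos: [0.5135, 0.0563, 0.0295]
force: [-0.4, 0.3, 0.6]
grip_force: 0.0
eef_pos: [0.5127, 0.0563, 0.0265]
force: [0.8, 0.5, 0.1]
grip_force: 0.0
eef_pos: [0.5118, 0.0563, 0.0244]
force: [0.1, 0.0, -0.0]
grip_force: 0.0
```

```bash
for i in 1; do :; done
python3 -m handwheel '[[1,0,0,1,0,0,0],[1,0,0,1,0,0,0]]'| egrep 'pos|^force'
python3 -m handwheel '[[1,0,0,1,0,0,0],[1,0,0,1,0,0,0]]'| egrep 'pos|^force'
python3 -m handwheel '[[1,0,0,1,0,0,0],[1,0,0,1,0,0,0]]'| egrep 'pos|^force'
python3 -m handwheel '[[1,0,0,1,0,0,0],[1,0,0,1,0,0,0]]'| egrep 'pos|^force'
```

```text
eef_pos: [0.5119, 0.0563, 0.0236]
force: [-1.1, -0.0, 1.9]
eef_pos: [0.5119, 0.0563, 0.0225]
force: [-1.1, 0.8, 3.5]
eef_pos: [0.5119, 0.0563, 0.0213]
force: [-0.2, 0.5, 2.7]
eef_pos: [0.5119, 0.0563, 0.0201]
force: [-0.5, -0.1, 2.0]
```

```bash
python3 -m handwheel '[[1,0,0,0.7,0,0,0],[1,0,0,0.7,0,0,0]]'| egrep 'pos|^force'
python3 -m handwheel '[[1,0,0,0.6,0,0,0],[1,0,0,0.6,0,0,0],[1,0,0,0.6,0,0,0]]'| egrep 'pos|^force'
python3 -m handwheel '[[1,0,0,0.5,0,0,0],[1,0,0,0.5,0,0,0],[1,0,0,0.5,0,0,0]]'| egrep 'pos|^force'
python3 - <<'E'
from h import *
s=read_state(); p,d=vision.capture("side"); np.savez("pics/side1.npz",p=p,d=d)
a=np.load("pics/side0.npz")["p"]
f=lambda p:cv2.resize(p[175:255,275:385,::-1],(550,400))[:290]
cv2.imwrite("pics/s1.png",np.vstack([f(a),f(p)]))
E
```

```text
eef_pos: [0.5119, 0.0563, 0.0195]
force: [0.2, 0.4, 2.0]
eef_pos: [0.5119, 0.0563, 0.019]
force: [-0.2, 0.4, 3.5]
eef_pos: [0.5119, 0.0563, 0.0185]
force: [0.2, 0.1, 2.3]
```

View pics/s1.png

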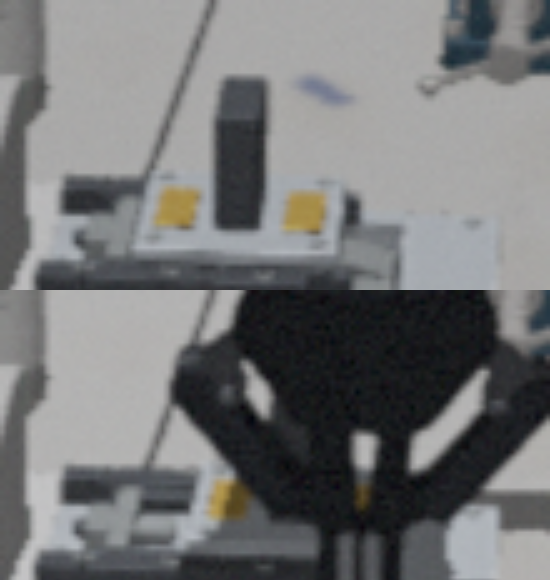

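The lower panel shows the carrier has sprung back about 18 mm: its yellow mark moved from column 178 to 230 of the crop. It's free.

```bash
python3 -m handwheel '[[1,0,0,-30,0,0,0],[1,0,0,-70,0,0,0],[0,-20,-5,-120,0,0,0],[0,-60,-10,-160,0,0,0],[0,-76,-10,-160,0,0,0]]' >/dev/null
python3 -m handwheel '[[0,0,0,0,0,0,0],[0,0,0,0,0,0,0],[0,0,0,0,0,0,0],[0,0,0,0,0,0,0]]'
python3 - <<'E'
from h import *
s=read_state(); p,d=vision.capture("wrist"); np.savez("pics/w2.npz",p=p,d=d,**{k:s[k] for k in("eef_pos","eef_rot")}); cv2.imwrite("pics/w2.png",p[...,::-1])
E
```

```text
time_s: 6.5
eef_pos: [0.5042, -0.019, 0.1768]
eef_rot: [-0.001, 0.691, 0.722, -0.001]
force: [-0.8, -0.9, -0.1]
opening: 0.0853
grip_force: 0.0
```

View pics/w2.png

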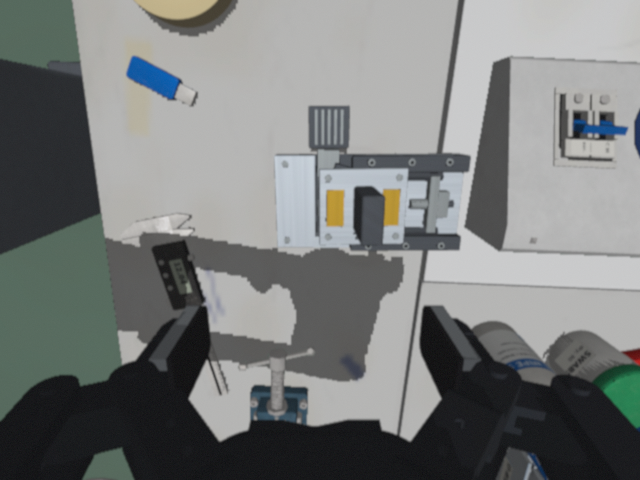

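The whole of dock_a is in view. Deck screws are at about (329,178), (404,176), (325,240) and (399,238), with the block top around (370,205).

Run:
```python
from h import *
p,d,KT=load("w2")
rect(KT,d,.0285,.037,310,415,160,255,.032)
rect(KT,d,.060,.085,340,400,170,260,.076)
rect(KT,d,.010,.0175,270,318,150,255,.014)
rect(KT,d,.0195,.0285,300,475,100,160,.0245)
rect(KT,d,.0195,.0285,300,475,150,255,.025)
print(np.mean([ray(KT,q,.032) for q in((329,178),(404,176),(325,240),(399,238))],0)*1e3)
# bush/white deck by brightness
C=cloud(KT,d); m=(abs(C[...,2]-.076)<.006); m[:170]=0;m[260:]=0;m[:,:340]=0;m[:,400:]=0
print("blocktop",m.sum(),np.median(C[m],0)*1e3,C[m].min(0)*1e3,C[m].max(0)*1e3)
```

```text
0.0285 [363. 205.] c 542.0 -4.5 size 69.7 62.6 ang 2.79
0.06 [370. 219.] c 542.3 -3.0 size 18.2 37.8 ang 2.83
0.01 [295. 201.] c 487.7 -7.0 size 35.6 80.1 ang 2.85
0.0195 [440. 158.] c 601.2 36.9 size 48.7 2.3 ang 2.49
0.0195 [380. 158.] c 553.6 34.8 size 43.8 2.3 ang 2.49
0.0195 [328. 127.] c 511.7 55.9 size 31.7 31.2 ang 2.48
0.0195 [414. 202.] c 580.3 -2.3 size 94.1 79.0 ang 2.55
[543.76648891  -5.69196465  32.        ]
blocktop 1230 [542.85396052  -2.79200469  77.29100215] [534.70980828 -21.88845827  70.0077582 ] [552.05222011  13.93247068  79.50287246]
```

Run:
```python
from h import *
print(shift([.5423,-.004,.037],2.7))
```

```text
(array([ 13.4,  38.9, 140. ]), array([-0.15, -0.04, -0.19]))
```

```bash
python3 -m handwheel '[[0,13.4,38.9,0,0,0,-0.2],[0,13.4,38.9,40,0,0,-0.2],[0,13.4,38.9,80,0,0,-0.2],[0,13.4,38.9,115,0,0,-0.2],[0,13.4,38.9,133,0,0,-0.2]]' | grep pos
python3 -m handwheel '[[0,0,0,7,0,0,0],[0,0,0,7,0,0,0],[0,0,0,7,0,0,0]]' | egrep 'pos|^force'
python3 -m handwheel '[[0.3,0,0,0,0,0,0],[0.5,0,0,0,0,0,0],[0.6,0,0,0,0,0,0],[0.65,0,0,0,0,0,0],[0.7,0,0,0,0,0,0]]' | egrep 'pos|force|open'
python3 -m handwheel '[[0.75,0,0,0,0,0,0],[0.8,0,0,0,0,0,0],[0.85,0,0,0,0,0,0],[1,0,0,0,0,0,0],[1,0,0,0,0,0,0]]'
```

```text
eef_pos: [0.5404, -0.0039, 0.0407]
eef_pos: [0.5443, -0.0049, 0.0397]
force: [1.0, -0.3, 0.0]
eef_pos: [0.5434, -0.005, 0.0387]
force: [1.3, -0.9, -0.4]
opening: 0.0256
grip_force: 0.0
time_s: 8.35
eef_pos: [0.5432, -0.005, 0.0384]
eef_rot: [-0.0, 0.691, 0.723, -0.0]
force: [-0.2, 0.1, -0.1]
opening: 0.0156
grip_force: 58.5
```

```bash
python3 -m handwheel '[[1,0,-2,0,0,0,0],[1,0,-4,0,0,0,0],[1,0,-6,0,0,0,0],[1,0,-8,0,0,0,0],[1,0,-10,0,0,0,0]]' | egrep 'pos|force'
python3 -m handwheel '[[1,0,-4,0,0,0,0],[1,0,-8,0,0,0,0],[1,0,-12,0,0,0,0],[1,0,-16,0,0,0,0],[1,0,-20,0,0,0,0]]' | egrep 'pos|force'
```

```text
eef_pos: [0.5332, -0.0055, 0.0385]
force: [1.0, 0.2, -1.3]
grip_force: 58.5
eef_pos: [0.513, -0.0064, 0.0385]
force: [0.8, 0.3, -1.3]
grip_force: 58.6
```

Free-running with negligible force. I'll draw it fully out and lift clear.

```bash
python3 -m handwheel '[[1,0,-5,0,0,0,0],[1,0,-10,0,0,0,0],[1,0,-15,0,0,0,0],[1,0,-20,0,0,0,0],[1,0,-25,0,0,0,0]]' | egrep 'pos|^force'
python3 -m handwheel '[[1,0,-5,0,0,0,0],[1,0,-10,0,0,0,0],[1,0,-15,0,0,0,0],[1,0,-20,0,0,0,0],[1,0,-20,0,0,0,0]]' | egrep 'pos|^force'
python3 -m handwheel '[[1,0,0,-4,0,0,0],[1,0,0,-10,0,0,0],[1,0,0,-30,0,0,0],[1,0,0,-60,0,0,0],[1,0,0,-90,0,0,0]]'
python3 -m handwheel '[[1,0,0,-40,0,0,0],[1,0,0,-60,0,0,0],[1,0,0,-60,0,0,0]]'
python3 - <<'E'
from h import *
print(shift([.44,.30,.20],-10))
E
```

```text
eef_pos: [0.488, -0.0076, 0.0387]
force: [0.5, -0.1, -1.1]
eef_pos: [0.4673, -0.0084, 0.038]
force: [-0.2, -0.3, -2.4]
time_s: 10.85
eef_pos: [0.4684, -0.0084, 0.1297]
eef_rot: [-0.0, 0.691, 0.723, -0.0]
force: [0.4, 0.5, -1.8]
opening: 0.0153
grip_force: 58.6
time_s: 11.15
eef_pos: [0.471, -0.0088, 0.1934]
eef_rot: [0.004, 0.691, 0.723, 0.003]
force: [-0.1, -0.9, -1.7]
opening: 0.0154
grip_force: 58.8
(array([309.9, -16.7,  -7.3]), array([ 0.56,  0.05, 12.64]))
```

```bash
python3 -m handwheel '[[1,25,0,0,0,0,0],[1,60,0,0,0,0,0],[1,95,0,0,0,0,0],[1,130,5,0,0,0,0],[1,165,5,0,0,0,0]]' | grep pos
python3 -m handwheel '[[1,35,5,0,0,0,4],[1,70,15,0,0,0,8],[1,100,20,0,0,0,12],[1,115,30,0,0,0,12.6],[1,125,36,0,0,0,12.6]]' | grep pos
python3 -m handwheel '[[1,0,0,0,0,0,0],[1,0,0,0,0,0,0],[1,0,0,0,0,0,0],[1,0,0,0,0,0,0]]'
python3 - <<'E'
from h import *
s=read_state(); p,d=vision.capture("wrist"); np.savez("pics/w3.npz",p=p,d=d,**{k:s[k] for k in("eef_pos","eef_rot")}); cv2.imwrite("pics/w3.png",p[...,::-1])
E
```

```text
eef_pos: [0.4652, 0.1577, 0.1866]
eef_pos: [0.4955, 0.2843, 0.1862]
time_s: 12.55
eef_pos: [0.4959, 0.2822, 0.1886]
eef_rot: [0.0, 0.766, 0.643, -0.0]
force: [0.1, -0.2, -2.1]
opening: 0.0151
grip_force: 58.7
```

View pics/w3.png

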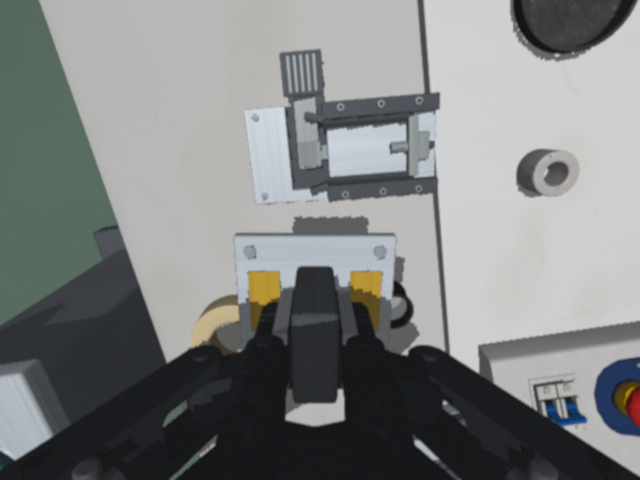

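B is fully visible: apron columns 246–300, pad (302,73), rails at rows 107 and 188. The carrier sits square in the gripper, deck edge at row 235 with its middle at column 315.

Run:
```python
from h import *
p,d,KT=load("w3"); f=np.load("pics/w3.npz")
rect(KT,d,.010,.0175,240,298,95,210,.014)
rect(KT,d,.0195,.0285,270,330,40,98,.0245)
rect(KT,d,.0195,.0285,318,450,80,130,.025)
rect(KT,d,.0195,.0285,318,450,150,215,.025)
a=[ray(KT,q,.025)[:2]*1e3 for q in((341,107),(381,103),(419,100))]; b=[ray(KT,q,.025)[:2]*1e3 for q in((346,194),(384,191),(419,188))]
for l in(a,b): v=l[2]-l[0]; print(np.array(l).round(1).tolist(),np.degrees(np.arctan2(v[1],v[0])))
# carrier in hand: front deck edge in tool coordinates
c=vision.calibration("wrist"); T=c["tool_from_camera"]; v,u=np.mgrid[:480,:640]
P=np.stack([u,v,np.ones_like(u)],-1)@np.linalg.inv(c["K"]).T*d[...,None]; P=P@T[:3,:3].T+T[:3,3]; P*=1e3
for (uu,vv) in((250,250),(315,245),(380,250),(270,260)): print((uu,vv),P[vv,uu].round(1))
m=(abs(P[...,2]-6)<5)&(d>0)&(P[...,0]>15); m=cv2.morphologyEx(m.astype(np.uint8),cv2.MORPH_OPEN,np.ones((3,3)))>0
print("z",np.median(P[m][:,2]),np.percentile(P[m],[.5,99.5],axis=0).round(1))
for k in(-25,0,25):
    mm=m&(abs(P[...,1]-k)<5); print(k,np.percentile(P[mm][:,0],99).round(1))
```

```text
0.01 [270. 156.] c 469.0 337.9 size 79.8 37.9 ang 84.5
0.0195 [302.  72.] c 506.4 396.4 size 31.9 31.8 ang 84.55
0.0195 [380. 111.] c 561.0 355.8 size 26.6 96.6 ang 84.5
0.0195 [385. 180.] c 554.3 308.4 size 37.2 100.8 ang 84.49
[[532.7, 366.9], [564.3, 364.3], [594.1, 361.2]] -5.241414902792713
[[526.3, 297.3], [558.4, 294.2], [587.9, 291.5]] -5.315849067460359
(250, 250) [ 25.9 -27.    3.6]
(315, 245) [28.1  0.7  3.9]
(380, 250) [26.2 28.3  2.7]
(270, 260) [ 20.9 -18.8   4.8]
z 4.8689061732917205 [[ 15.2 -33.9   2.2]
 [ 32.1  34.9   9.6]]
-25 32.0
0 32.0
25 32.0
```

Run:
```python
from h import *
print(shift([.4464,.3391,.046],-5.35))
```

```text
(array([ 47.3, -58.7, 142.7]), array([ 0.01,  0.  , -4.67]))
```

```bash
python3 -m handwheel '[[1,20,-30,0,0,0,-2],[1,47.3,-58.7,10,0,0,-4.67],[1,47.3,-58.7,50,0,0,-4.67],[1,47.3,-58.7,90,0,0,-4.67],[1,47.3,-58.7,120,0,0,-4.67]]' | grep pos
python3 -m handwheel '[[1,0,0,15,0,0,0],[1,0,0,22,0,0,0],[1,0,0,22,0,0,0],[1,0,0,22,0,0,0],[1,0,0,22,0,0,0]]'
python3 - <<'E'
from h import *
print(shift([.4464,.3391,.039],-5.35))
E
```

```text
eef_pos: [0.4452, 0.3392, 0.0664]
time_s: 13.6
eef_pos: [0.4478, 0.3406, 0.0487]
eef_rot: [0.0, 0.739, 0.674, 0.002]
force: [0.2, 0.0, -1.8]
opening: 0.0154
grip_force: 58.9
(array([-1.6, -1.3,  9.7]), array([ 0.19, -0.14,  0.05]))
```

```bash
python3 -m handwheel '[[1,-1,-1,3,0,0,0],[1,-1,-1,6,0,0,0],[1,-1,-1,6,0,0,0],[1,-1,-1,6,0,0,0]]' |egrep 'pos|rot|^force'
python3 -m handwheel '[[1,0,0,1,0,0,0],[1,0,0,1.5,0,0,0],[1,0,0,1.5,0,0,0]]' |egrep 'pos|rot|^force'
python3 -m handwheel '[[1,0,0,0.8,0,0,0],[1,0,0,0.8,0,0,0],[1,0,0,0.8,0,0,0]]' |egrep 'pos|rot|^force'
```

```text
eef_pos: [0.4451, 0.3389, 0.0403]
eef_rot: [0.0, 0.739, 0.674, -0.0]
force: [-0.1, 0.0, -2.6]
eef_pos: [0.4452, 0.3389, 0.0388]
eef_rot: [0.0, 0.739, 0.674, -0.0]
force: [0.2, 1.6, -1.9]
eef_pos: [0.4453, 0.3389, 0.0382]
eef_rot: [0.0, 0.739, 0.674, -0.0]
force: [1.5, -0.3, -2.7]
```

```bash
python3 -m handwheel '[[1,0,0,0.4,0,0,0],[1,0,0,0.4,0,0,0]]' |egrep 'pos|^force'
python3 -m handwheel '[[1,0,0,0.4,0,0,0],[1,0,0,0.4,0,0,0]]' |egrep 'pos|^force'
python3 -m handwheel '[[1,0,0,0,0,0,0],[1,0,0,0,0,0,0]]' |egrep 'pos|^force'
```

```text
eef_pos: [0.4453, 0.3389, 0.0377]
force: [0.1, -0.4, -2.4]
eef_pos: [0.4453, 0.3389, 0.0373]
force: [0.2, 0.2, -1.4]
eef_pos: [0.4453, 0.3389, 0.0374]
force: [0.1, 0.5, -1.6]
```

```bash
python3 -m handwheel '[[1,0,3,-0.3,0,0,0],[1,0,6,-0.3,0,0,0],[1,0,9,-0.3,0,0,0],[1,0,12,-0.3,0,0,0],[1,0,15,-0.3,0,0,0]]' |egrep 'pos|^force'
python3 -m handwheel '[[1,0,2,0,0,0,0],[1,0,4,0,0,0,0],[1,0,6,0,0,0,0],[1,0,8,0,0,0,0],[1,0,10,0,0,0,0]]' |egrep 'pos|^force'
python3 -m handwheel '[[1,0,1,0,0,0,0],[1,0,2,0,0,0,0],[1,0,3,0,0,0,0],[1,0,4,0,0,0,0],[1,0,5,0,0,0,0]]' |egrep 'pos|^force'
```

```text
eef_pos: [0.4606, 0.3375, 0.0376]
force: [0.1, -0.0, -1.3]
eef_pos: [0.4703, 0.3368, 0.0379]
force: [-1.8, -0.2, -0.2]
eef_pos: [0.4755, 0.3362, 0.0379]
force: [-0.5, 0.2, 0.1]
```

```bash
python3 -m handwheel '[[1,0,1.5,0,0,0,0],[1,0,3,0,0,0,0],[1,0,4.5,0,0,0,0],[1,0,6,0,0,0,0],[1,0,7.5,0,0,0,0]]' |egrep 'pos|^force'
python3 -m handwheel '[[1,0,1.5,0,0,0,0],[1,0,3,0,0,0,0],[1,0,4.5,0,0,0,0],[1,0,6,0,0,0,0],[1,0,7.5,0,0,0,0]]' |egrep 'pos|^force'
python3 -m handwheel '[[1,0,1.5,0,0,0,0],[1,0,3,0,0,0,0],[1,0,4.5,0,0,0,0],[1,0,6,0,0,0,0],[1,0,7.5,0,0,0,0]]' |egrep 'pos|rot|^force'
```

```text
eef_pos: [0.4828, 0.3355, 0.0377]
force: [-0.7, -0.5, 1.1]
eef_pos: [0.4902, 0.3348, 0.0377]
force: [-0.7, 0.9, -0.4]
eef_pos: [0.4977, 0.3341, 0.0376]
eef_rot: [0.0, 0.739, 0.674, -0.0]
force: [-0.8, 0.6, 1.4]
```

```bash
python3 -m handwheel '[[1,0,2,-0.2,0,0,0],[1,0,4,-0.2,0,0,0],[1,0,6,-0.2,0,0,0],[1,0,8,-0.2,0,0,0],[1,0,10,-0.2,0,0,0]]' |egrep 'pos|^force'
python3 -m handwheel '[[1,0,2,0,0,0,0],[1,0,4,0,0,0,0],[1,0,6,0,0,0,0],[1,0,8,0,0,0,0],[1,0,10,0,0,0,0]]' |egrep 'pos|^force'
python3 -m handwheel '[[1,0,1,0,0,0,0],[1,0,2,0,0,0,0],[1,0,3,0,0,0,0],[1,0,4,0,0,0,0],[1,0,5,0,0,0,0]]' |egrep 'pos|rot|^force'
```

```text
eef_pos: [0.5077, 0.3331, 0.0378]
force: [-1.3, -0.6, 0.6]
eef_pos: [0.5176, 0.3322, 0.0378]
force: [-0.1, 0.1, 0.2]
eef_pos: [0.5225, 0.3318, 0.0379]
eef_rot: [0.0, 0.739, 0.674, -0.0]
force: [-0.8, 1.0, 0.3]
```

```bash
python3 -m handwheel '[[1,0,1,0,0,0,0],[1,0,2,0,0,0,0],[1,0,3,0,0,0,0],[1,0,4,0,0,0,0],[1,0,5,0,0,0,0]]' |egrep 'pos|^force'
python3 -m handwheel '[[1,0,1,0,0,0,0],[1,0,2,0,0,0,0],[1,0,3,0,0,0,0],[1,0,4,0,0,0,0]]' |egrep 'pos|^force'
python3 -m handwheel '[[1,0,1,0,0,0,0],[1,0,2,0,0,0,0],[1,0,3,0,0,0,0],[1,0,4,0,0,0,0]]' |egrep 'pos|^force'
python3 -m handwheel '[[1,0,1,0,0,0,0],[1,0,2,0,0,0,0],[1,0,3,0,0,0,0],[1,0,4,0,0,0,0]]' |egrep 'pos|^force'
```

```text
eef_pos: [0.5275, 0.3313, 0.0379]
force: [-0.4, 0.2, -0.1]
eef_pos: [0.5315, 0.3309, 0.0379]
force: [0.1, 0.5, 0.3]
eef_pos: [0.5343, 0.3307, 0.0376]
force: [-5.5, 0.3, 1.6]
eef_pos: [0.539, 0.3302, 0.0376]
force: [-5.1, -0.8, 1.8]
```

```bash
python3 -m handwheel '[[1,0,1,0,0,0,0],[1,0,2,0,0,0,0],[1,0,3,0,0,0,0],[1,0,4,0,0,0,0],[1,0,4,0,0,0,0]]' |egrep 'pos|^force'
python3 -m handwheel '[[1,0,0.5,0,0,0,0],[1,0,1,0,0,0,0],[1,0,1,0,0,0,0]]' |egrep 'pos|^force'
python3 -m handwheel '[[1,0,0.5,0,0,0,0],[1,0,1,0,0,0,0],[1,0,1,0,0,0,0]]' |egrep 'pos|^force'
python3 -m handwheel '[[1,0,0.5,0,0,0,0],[1,0,1,0,0,0,0],[1,0,1,0,0,0,0]]' |egrep 'pos|^force'
```

```text
eef_pos: [0.5432, 0.3298, 0.0376]
force: [-4.9, 0.9, 0.5]
eef_pos: [0.5441, 0.3297, 0.0376]
force: [-5.8, 1.1, 0.6]
eef_pos: [0.5453, 0.3296, 0.0375]
force: [-4.4, 0.9, -0.4]
eef_pos: [0.5462, 0.3295, 0.0375]
force: [-3.9, 1.9, -1.9]
```

```bash
cat > pad.py <<'E'
from h import *
for n in("side","scene"):
    KT=cam(n); p,d=vision.capture(n); C=cloud(KT,d); C0=cloud(KT,np.load(f"pics/{n}0.npz")["d"])
    m=(np.hypot(C0[...,0]-.5064,C0[...,1]-.3964)<.013)&(C0[...,2]>.02)
    print(n,m.sum(),"pad z before",np.median(C0[m][:,2])*1e3,"now",np.median(C[m][:,2])*1e3,"depth change mm",np.median((d-np.load(f"pics/{n}0.npz")["d"])[m])*1e3)
E
python3 pad.py
python3 -m handwheel '[[1,0,0.5,0,0,0,0],[1,0,0.7,0,0,0,0],[1,0,0.7,0,0,0,0]]' |egrep 'pos|^force'; python3 pad.py
```

```text
side 262 pad z before 24.904124656966648 now 24.8525612219003 depth change mm 0.09921193
scene 207 pad z before 25.203460049637915 now 25.334460052610417 depth change mm -0.12999773
eef_pos: [0.5468, 0.3294, 0.0375]
force: [-5.4, 0.5, -2.7]
side 262 pad z before 24.904124656966648 now 24.78944940112618 depth change mm 0.11444092
scene 207 pad z before 25.203460049637915 now 25.303599725325142 depth change mm -0.12290478
```

```bash
python3 -m handwheel '[[1,0,-0.5,0,0,0,0],[1,0,-0.8,0,0,0,0],[1,0,-0.8,0,0,0,0]]' |egrep 'pos|^force'
python3 -m handwheel '[[1,0,-0.4,0,0,0,0],[1,0,-0.8,0,0,0,0],[1,0,-0.8,0,0,0,0]]' |egrep 'pos|^force'
python3 -m handwheel '[[1,0,-0.3,0,0,0,0],[1,0,-0.3,0,0,0,0]]' |egrep 'pos|^force'
```

```text
eef_pos: [0.546, 0.3295, 0.0376]
force: [-5.3, 0.7, -2.9]
eef_pos: [0.5454, 0.3295, 0.0378]
force: [-4.1, 1.2, -4.0]
eef_pos: [0.5451, 0.3296, 0.0378]
force: [-4.5, -0.1, -3.1]
```

```bash
python3 pad.py
python3 -m handwheel '[[1,0,-0.3,0,0,0,0],[1,0,-0.3,0,0,0,0]]' |egrep 'pos|^force'
python3 -m handwheel '[[1,0,-0.3,0,0,0,0],[1,0,-0.3,0,0,0,0]]' |egrep 'pos|^force'; python3 pad.py
```

```text
side 262 pad z before 24.904124656966648 now 24.71797219238983 depth change mm 0.43222308
scene 207 pad z before 25.203460049637915 now 25.39800991826735 depth change mm -0.42420626
eef_pos: [0.5449, 0.3296, 0.0379]
force: [-4.4, -0.4, -3.2]
eef_pos: [0.5448, 0.3296, 0.0379]
force: [-3.0, 0.1, -3.8]
side 262 pad z before 24.904124656966648 now 24.59670196024974 depth change mm 0.3836453
scene 207 pad z before 25.203460049637915 now 25.230943748841717 depth change mm -0.21368265
```

The catch is up and now carries the load: the position stalls at 0.5448 as I ease back. Letting go.

```bash
python3 -m handwheel '[[0.75,0,-0.2,0,0,0,0],[0.6,0,-0.2,0,0,0,0],[0.3,0,-0.2,0,0,0,0],[0,0,-0.2,0,0,0,0],[0,0,-0.2,0,0,0,0]]' |egrep 'pos|force|open'
python3 -m handwheel '[[0,0,0,0,0,0,0],[0,0,0,0,0,0,0],[0,0,0,0,0,0,0],[0,0,0,-10,0,0,0],[0,0,0,-30,0,0,0]]' |egrep 'pos|force|open'
python3 -m handwheel '[[0,0,0,-40,0,0,0],[0,0,0,-80,0,0,0],[0,-20,-10,-120,0,0,0],[0,-40,-20,-120,0,0,0],[0,-40,-20,-120,0,0,0]]'
python3 -m handwheel '[[0,0,0,0,0,0,0],[0,0,0,0,0,0,0],[0,0,0,0,0,0,0]]' | egrep 'time|pos|^force'
python3 - <<'E'
from h import *
s=read_state(); p,d=vision.capture("wrist"); np.savez("pics/w4.npz",p=p,d=d,**{k:s[k] for k in("eef_pos","eef_rot")}); cv2.imwrite("pics/w4.png",p[...,::-1])
E
python3 pad.py
```

```text
eef_pos: [0.5449, 0.3298, 0.0384]
force: [-0.0, -0.1, 0.2]
opening: 0.0761
grip_force: 0.0
eef_pos: [0.543, 0.3291, 0.0664]
force: [0.3, 0.2, -0.8]
opening: 0.0856
grip_force: 0.0
time_s: 26.2
eef_pos: [0.521, 0.2907, 0.1916]
eef_rot: [0.001, 0.739, 0.673, 0.002]
force: [-0.5, 1.1, -1.3]
opening: 0.0851
grip_force: 0.0
time_s: 26.5
eef_pos: [0.5206, 0.2922, 0.1864]
force: [-0.8, -0.5, 0.7]
side 262 pad z before 24.904124656966648 now 24.759024652401568 depth change mm 0.1013577
scene 207 pad z before 25.203460049637915 now 25.30562811092041 depth change mm -0.20247698
```

View pics/w4.png

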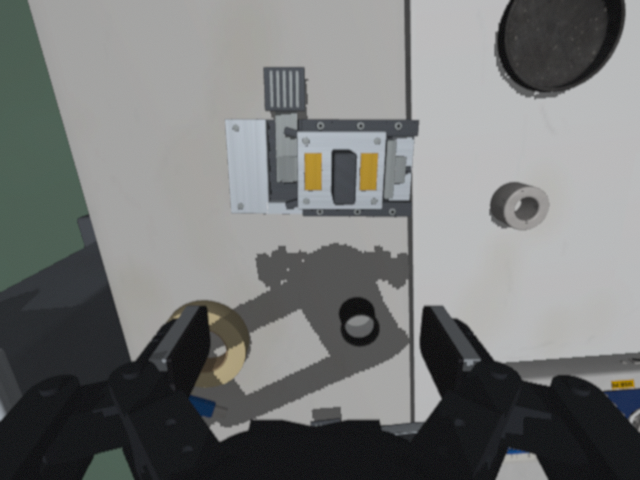

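The view shows the carrier seated in dock_b at (343,172), against the end stop at (395,168). The catch is up behind it, the pad at (285,88) is at full height, and the bystanders look undisturbed.

Run:
```python
from h import *
p,d,KT=load("w4"); rect(KT,d,.0285,.037,285,400,120,225,.032)
from station import close_job
print(close_job())
```

```text
0.0285 [341. 172.] c 545.1 330.0 size 61.8 70.0 ang 84.69
the job is handed in; nothing more can be done
None
```

The carrier is out of dock_a and locked in dock_b with its catch up behind it, and the gripper is open and clear; I handed the job in at about 27 s with no sign of forcing or disturbed bystanders, but the close-out call gave no verdict.

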